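# Switch on and zero the kitchen scale

## Robot

A 7-joint arm with a two-finger parallel gripper is mounted at the origin on a cart in front of the work surface, level with it; the furniture and walls round the work are solid. World frame = base frame: x ahead of the robot, y to its left, z up, the work surface at z = 0. Lengths are in m, angles in rad, forces in N, time in s.
With the tool pointing down it reaches from about 0.4 to 0.85 m from the base axis. Payload 10.4 kg.
Tool frame: the origin (TCP) lies at the very end of the fingers, on their centre line; the grasp point (between the pads) lies 19 mm behind it (grasp_offset is the distance from the TCP to the grasp point, in m); z points along the fingers, y is the line along which they close (so a half turn about z gives the same grasp; the last joint's range is limited). The gripper opens to 85 mm and grips with 20 to 120 N. Pads are 22 mm wide; open, the fingers measure 114 mm over their backs; the gripper's body (76 mm by 85 mm) begins 54 mm behind the grasp point. The pads swing forward as they close: fully open they stand 13 mm farther back than shut.
Start: joints at [-1.265, 0.332, -0.065, 1.46, 0.022, 1.35, -0.088], TCP at [0.202, 0.592, 0.231] pointing down, gripper open.
Joint ranges: [-2.6, 2.6], [-0.5, 2.12], [-1.47, 1.34], [0.16, 2.42], [-1.27, 4.41], [0.06, 2.06], [-2.6, 2.6]. Speed limits (rad/s): [2.22, 2.22, 2.79, 2.79, 3.14, 3.14, 3.14].

## Interface

Orientations are given as a unit quaternion [x, y, z, w].
In Python, from workcell import * gives the robot as it stands.
- The arm moves only by the tool jog_arm, never from a script. Its argument "plan" is a list of rows, each a list of 3 entries, a list of its own where there are three numbers: the turn, a rotation vector about the tool's x, y, z in rad, then the shift along the tool's x, y, z in m, then the finger opening in m, from 0 to 0.0854. A call has 1 to 8 rows; each row is the pose to reach, as a shift and turn from the pose commanded when the call began, along the tool's axes at that moment; what a row does not reach only later rows make up. A row lasts 1/12 s, in which the tool goes at most 41.7 mm and 7.16 degrees, less where a joint would pass 70% of its speed; a pose out of reach is approached as far as the arm can. A call with a gripper value outside its range is refused whole. The fingers move at their own pace and stop on an object; "force" is the grip in N (left out, the last holds). Time passes only in rows, so rows that repeat a pose let the fingers close. It gives the time, the measured TCP pose, the force, the opening and the grip force at its end, in the units of the state.
- get_obs(): the state, without advancing time (a new reading comes with each control period).
- camera(name): name is "scene" or "top" or "wrist"; returns a dict with "img" (400x640x3 uint8, red, green, blue), "mtx" (3x3 intrinsics, pixels), "extrinsics" (4x4, takes a point from camera to world coordinates). Camera axes: x right, y down, z forward; pixel columns grow to the right and rows downward; lengths in m; the calibration is good to about 2 mm. A picture is of the moment at which its call begins. There is no depth.
- hand_in(): hands the job in; it is judged then, once.
The state is a dict: "clock": time; "joint_pos": joint angles; "joint_velocities": joint speeds; "tau": joint torques, N m; "position": TCP position; "ee_rot": TCP orientation; "ft_force": force on the tool from outside, world axes, zero at the start; "torque": the same for the moment, N m; "grip_width": opening from 0.0 (shut) to 1.0 (fully open); "grasp_force": force on a finger pad.
Only numpy, scipy, OpenCV 4.12 (cv2) and the standard library are available. Lean on these libraries where they do the work, as an engineer would, in place of code of your own. Each camera call takes 0.05 s, during which the arm holds its last target. There are 200 camera calls.

## Task

The empty mug stands on the kitchen scale, which is switched off: press down the raised end of the red power rocker until it has tipped fully over to on, and only after that press the green button all the way and keep it down for a full second so the scale zeroes, then let it go. Do not press the blue memory button, and leave the mug on its platter and the yoghurt tub and mustard jar where they stand; nothing needs to be grasped or lifted.

Things in the scene. Friction and masses are not known exactly. Their poses are not given: they have to be found in the camera images.
- scale: White kitchen scale, fixed, 250 mm deep (x) x 190 wide (y), case top 24 mm above the worktop. Origin: centre of its underside; +x from the control strip to the platter, +y left, z up. Steel platter 150 mm across at x = +45 mm, top 32 mm up. The red rocker, green and blue buttons sit on the near strip at x = -92 mm, y = -60, 0, +60 mm; which is where varies.
- power (a joint): Red rocker paddle, 48 mm long (scale x) x 24 wide, in a black bezel 30 mm high; pivot at mid-length, 34.5 mm above the worktop. Value in rad: 0 = off (end away from the platter, with a white line, raised), 0.34 = fully on (that end down; hard stop); over 0.27 counts as on. No spring: it stays as left. 2 to 4 N near the end moves it.
- power_on_end (a point): Point on the top face of the red rocker, on its centre line, 18 mm from the pivot on the white-line end (away from the platter): press straight down here. About 42 mm above the worktop when off, about 36 mm when on. It moves with the rocker.
- zero (a joint): Green round push button's travel in m: 0 = up, 0.006 = fully down; beyond 0.004 counts as pressed. Spring return, about 1.5 N to start, 5 N at full travel.
- zero_top (a point): Centre of the top of the green button, 26 mm across, in a black round housing 42 mm across whose top is 36.5 mm above the worktop. 46.5 mm above the worktop when up, 40.5 mm when fully down. It moves with the button.
- memory (a joint): Blue round push button's travel in m: 0 = up, 0.006 = fully down. Same build as the green one. Not to be pressed.
- memory_top (a point): Centre of the top of the blue button, 46.5 mm above the worktop when up.
- mug: White mug, loose, 51 mm tall, 64 mm across with a handle (91 mm overall), standing on the steel platter. Origin at the centre of its outline's underside, z up.
- tub: Pink yoghurt tub, loose, 72 mm across, 71 mm tall, standing on the worktop left (+y) of the scale. Origin at the centre of its underside, z up.
- mustard: Glass mustard jar with a yellow lid, loose, 59 mm across, 90 mm tall, standing on the worktop right (-y) of the scale. Origin at the centre of its underside, z up.
There are look-alikes about, which are no part of the job. What is shaped like the mug but purple is not meant. What is shaped like the tub but turquoise is not meant.

How it is judged:
On the way, in this order (a step that is already met when the one before it is completed fails the run):
1. the red power rocker is tipped fully over to on (value of joint power above 0.27 rad), for 0.2 s.
2. with the power on, the green button is kept fully pressed (beyond 4 mm) for 0.8 s (value of joint zero above 0.004 m and value of joint power above 0.27 rad), for 0.8 s.
At the end, for the whole second after the job is handed in: The red rocker is on (above 0.27 rad), the green and blue buttons are up (within 1.5 mm), the mug stands upright on the platter, and mug, yoghurt tub and mustard jar are at rest within 2 cm of where they started (value of joint power above 0.27 rad and value of joint each of zero, memory below 0.0015 m and distance of each of mug, tub, mustard from where it was at the start of the episode below 0.02 m and angle between each of mug, tub, mustard's own z axis and vertical below 0.2 rad and linear speed of each of mug, tub, mustard below 0.03 m/s and horizontal distance between mug and scale below 0.13 m and height (world z) of mug between 0.025 and 0.04 m); the robot touches nothing.
It fails at once if the green button is pressed (beyond 3 mm) while the power rocker is not on (value of joint zero above 0.003 m and value of joint power below 0.25 rad).
It fails at once if the blue memory button is pressed (beyond 2.5 mm) (value of joint memory above 0.0025 m).
It fails at once if the mug is moved more than 2 cm, lifted 1 cm or tipped (distance of mug from where it was at the start of the episode above 0.02 m or angle between mug's own z axis and vertical above 0.3 rad or height (world z) of mug above 0.042 m).
It fails at once if the yoghurt tub is moved more than 2 cm, lifted 1 cm or tipped (distance of tub from where it was at the start of the episode above 0.02 m or angle between tub's own z axis and vertical above 0.3 rad or height (world z) of tub above 0.01 m).
It fails at once if the mustard jar is moved more than 2 cm, lifted 1 cm or tipped (distance of mustard from where it was at the start of the episode above 0.02 m or angle between mustard's own z axis and vertical above 0.3 rad or height (world z) of mustard above 0.01 m).
It also fails if it takes over 38 s, if anything falls off the work surface, if the arm or the gripper's body presses on something with over 40 N, if the wrist force passes 120 N, or if a joint passes its speed limit or range.

## Working session

There is one attempt and no reset: what is moved stays moved. The work goes in short steps, Python scripts to look and compute and a tool call to move; the robot and the scene stay as the last step left them, time stands still between calls to the robot, and variables do not carry over. Pictures are saved under pics/ and viewed, at most 10 in all, crops included, and the job is handed in when it is done.

Besides the shell and the picture viewer there is one more tool, called after "Call:" by a JSON object that holds its "fn" and its "kwargs". jog_arm: Moves the arm, as the interface text tells. Its arguments: {"type":"object","properties":{"plan":{"type":"array"},"force":{"type":"number"}},"required":["plan"]}

```bash
mkdir -p pics
cat > h.py <<'E'
from workcell import *
import numpy as np, cv2
def ray(c,u,v,z):
    K=np.array(c["mtx"]);E=np.array(c["extrinsics"])
    d=E[:3,:3]@np.linalg.solve(K,[u,v,1.]);o=E[:3,3]
    return o+d*(z-o[2])/d[2]
def save(c,n): cv2.imwrite("pics/"+n,cv2.cvtColor(c["img"],cv2.COLOR_RGB2BGR))
E
python3 - <<'E'
from h import *
o=get_obs();print({k:np.round(o[k],3) for k in("clock","position","ee_rot","ft_force","grip_width")})
for n in("top","scene"):
    c=camera(n);save(c,n+"0.png");np.savez(n+"0.npz",**c)
    print(n,np.round(c["extrinsics"],3).tolist())
E
```

```text
{'clock': np.float64(0.0), 'position': array([0.202, 0.591, 0.231]), 'ee_rot': array([ 0.164,  0.987, -0.001, -0.   ]), 'ft_force': array([ 0.532,  0.401, -0.919]), 'grip_width': np.float64(1.004)}
top [[-0.022, -0.997, 0.068, 0.51], [-1.0, 0.022, -0.005, -0.019], [0.004, -0.068, -0.998, 0.906], [0.0, 0.0, 0.0, 1.0]]
scene [[0.695, -0.276, 0.663, -0.071], [-0.718, -0.246, 0.65, -0.664], [-0.016, -0.929, -0.37, 0.441], [0.0, 0.0, 0.0, 1.0]]
```

Run:
```python
from h import *
for n in("top","scene"):
    c=np.load(n+"0.npz");hsv=cv2.cvtColor(c["img"],cv2.COLOR_RGB2HSV)
    for name,lo,hi,z in(("red",(172,120,60),(180,255,255),.038),("red0",(0,150,60),(6,255,255),.038),("green",(45,90,40),(80,255,255),.0465),("blue",(100,110,50),(125,255,255),.0465),("yellow",(20,130,100),(33,255,255),.09),("pink",(150,50,100),(171,255,255),.071),("turq",(82,80,80),(98,255,255),.071),("purple",(126,60,40),(149,255,255),.05)):
        k,l,s,ce=cv2.connectedComponentsWithStats(cv2.inRange(hsv,lo,hi))
        for i in range(1,k):
            if s[i,4]>40: print(n,name,s[i].tolist(),np.round(ce[i]),np.round(ray(c,*ce[i],z),3))
```

```text
top red0 [176, 31, 25, 23, 310] [189.  42.] [0.915 0.244 0.038]
top red0 [208, 33, 24, 24, 393] [220.  45.] [0.906 0.178 0.038]
top red0 [252, 34, 29, 30, 634] [266.  49.] [0.897 0.078 0.038]
top red0 [327, 215, 16, 26, 286] [334. 227.] [ 0.512 -0.058  0.038]
top green [299, 216, 15, 14, 161] [306. 222.] [0.523 0.    0.046]
top blue [487, 68, 34, 36, 306] [502.  84.] [ 0.805 -0.42   0.046]
top blue [356, 226, 15, 14, 162] [363. 232.] [ 0.5   -0.117  0.046]
top yellow [409, 172, 27, 26, 401] [423. 183.] [ 0.595 -0.233  0.09 ]
top pink [254, 146, 24, 17, 182] [268. 153.] [0.665 0.074 0.071]
top pink [247, 162, 30, 18, 356] [262. 170.] [0.63  0.087 0.071]
top turq [379, 51, 34, 21, 158] [403.  57.] [ 0.858 -0.207  0.071]
top turq [193, 141, 35, 36, 935] [210. 159.] [0.655 0.19  0.071]
top purple [222, 201, 29, 40, 711] [236. 217.] [0.538 0.143 0.05 ]
scene red0 [320, 136, 28, 14, 203] [335. 143.] [1.036 0.326 0.038]
scene red0 [290, 143, 20, 27, 440] [300. 156.] [0.85  0.309 0.038]
scene red0 [354, 148, 20, 7, 106] [364. 151.] [1.026 0.188 0.038]
scene red0 [294, 221, 24, 12, 179] [305. 226.] [ 0.502 -0.068  0.038]
scene green [29, 105, 26, 25, 246] [ 42. 116.] [0.481 1.645 0.046]
scene green [45, 155, 21, 21, 118] [ 56. 166.] [0.274 0.76  0.046]
scene green [286, 210, 11, 8, 75] [291. 213.] [ 0.514 -0.013  0.047]
scene green [316, 220, 16, 9, 41] [324. 224.] [ 0.523 -0.102  0.046]
scene blue [317, 229, 12, 8, 70] [322. 232.] [ 0.494 -0.125  0.046]
scene yellow [391, 209, 16, 9, 74] [397. 213.] [ 0.589 -0.237  0.09 ]
scene pink [291, 176, 26, 9, 132] [303. 180.] [0.635 0.074 0.071]
scene pink [239, 188, 31, 21, 73] [249. 195.] [0.48  0.091 0.071]
scene pink [294, 188, 14, 9, 76] [302. 191.] [0.579 0.019 0.071]
scene pink [296, 198, 11, 9, 74] [301. 202.] [ 0.532 -0.027  0.071]
scene turq [266, 166, 28, 30, 557] [279. 179.] [0.598 0.123 0.071]
scene purple [241, 189, 30, 13, 153] [256. 194.] [0.527 0.127 0.05 ]
```

View pics/top0.png

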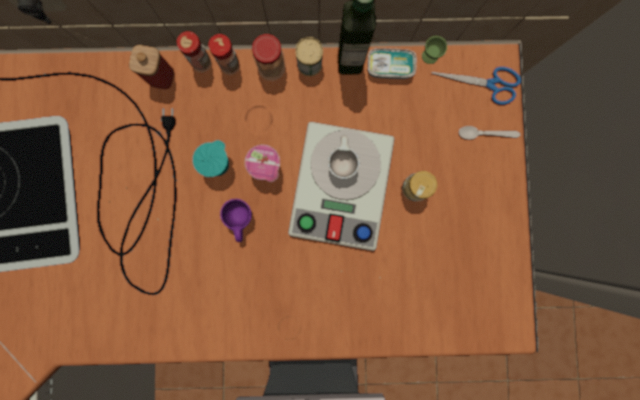

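View pics/scene0.png

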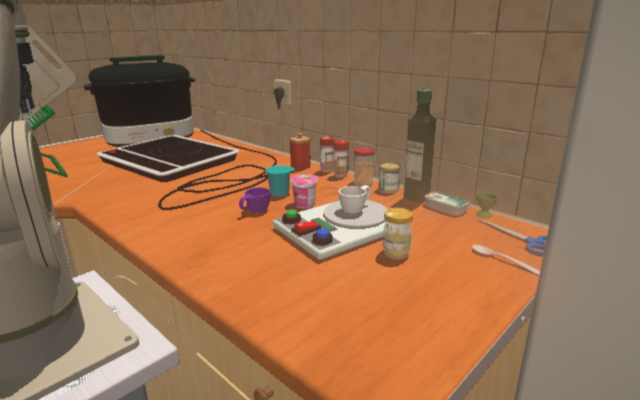

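The top view shows the scale's control strip: green button (306,222), red rocker (334,227) and blue button (363,232). The white mug on the platter is at (344,160). The pink tub (262,163) is the one meant, not the turquoise one (210,159). The white mug on the platter is meant, not the purple one (236,217). I'm moving over the strip with the fingers closing, then I'll look from near.

Call:
{"fn": "jog_arm", "kwargs": {"plan": [[[0,0,-0.02],[-0.0256,-0.0306,0],0],[[0,0,-0.04],[-0.0512,-0.0612,0],0],[[0,0,-0.06],[-0.0768,-0.0918,0],0],[[0,0,-0.08],[-0.1024,-0.1224,0],0],[[0,0,-0.1],[-0.128,-0.153,0],0],[[0,0,-0.12],[-0.1536,-0.1836,0],0],[[0,0,-0.13],[-0.1792,-0.2142,0],0],[[0,0,-0.13],[-0.205,-0.245,0],0]], "force": 40}}

```text
clock: 0.77
position: [0.3169, 0.2914, 0.2311]
ee_rot: [0.099, 0.995, 0.0, -0.0]
ft_force: [2.3, 0.8, -0.0]
grip_width: -0.002
grasp_force: 0.0
```

Call:
{"fn": "jog_arm", "kwargs": {"plan": [[[0,0,0],[-0.022,-0.035,0],0],[[0,0,0],[-0.044,-0.07,0],0],[[0,0,0],[-0.066,-0.105,0],0],[[0,0,0],[-0.088,-0.14,0],0],[[0,0,0],[-0.11,-0.175,0],0],[[0,0,0],[-0.132,-0.21,0],0],[[0,0,0],[-0.154,-0.245,0],0],[[0,0,0],[-0.175,-0.28,0],0]]}}

```text
clock: 1.43
position: [0.4331, -0.0178, 0.2313]
ee_rot: [0.099, 0.995, 0.0, 0.0]
ft_force: [0.5, 0.5, -0.1]
grip_width: 0.001
grasp_force: 0.0
```

```bash
cat > look.py <<'E'
from h import *
import sys
c=camera("wrist");save(c,sys.argv[1]);o=get_obs();E=np.array(c["extrinsics"])
print(np.round(o["clock"],2),np.round(o["position"],4),np.round(o["ee_rot"],4),np.round(o["ft_force"],1),"cam",np.round(E[:3,3],3),np.round(E[:3,2],2))
hsv=cv2.cvtColor(c["img"],cv2.COLOR_RGB2HSV)
for name,lo,hi,z in(("red",(0,150,60),(6,255,255),.039),("green",(45,90,40),(80,255,255),.0465),("blue",(100,110,50),(125,255,255),.0465)):
    k,l,s,ce=cv2.connectedComponentsWithStats(cv2.inRange(hsv,lo,hi))
    for i in range(1,k):
        if s[i,4]>150: print(name,s[i].tolist(),np.round(ce[i]),np.round(ray(c,*ce[i],z),4))
E
python3 look.py wrist1.png
```

```text
1.48 [ 0.4348 -0.0253  0.2316] [ 1.030e-01  9.947e-01 -7.000e-04  1.000e-03] [-1.8 -7.6 -0.2] cam [ 0.358 -0.003  0.375] [ 0.29 -0.06 -0.95]
red [286, 223, 20, 36, 522] [295. 238.] [ 0.5037 -0.0598  0.039 ]
red [548, 364, 66, 36, 1179] [579. 382.] [0.8234 0.3107 0.039 ]
green [333, 234, 21, 21, 343] [343. 244.] [ 0.5206 -0.0015  0.0465]
blue [238, 234, 22, 22, 368] [248. 244.] [ 0.4981 -0.118   0.0465]
```

View pics/wrist1.png

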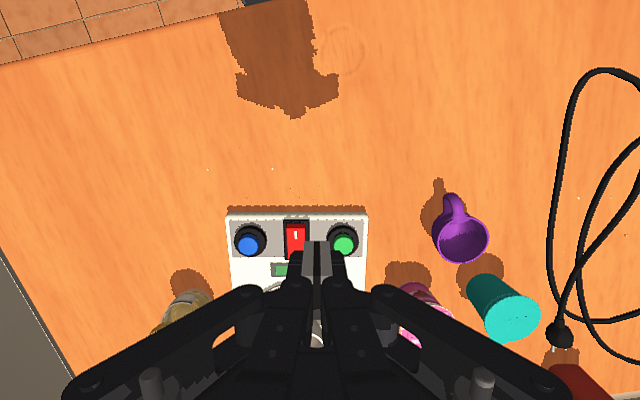

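The wrist view confirms blue (248,244), red rocker (295,238) and green (343,244). The rocker's white-line end is the near one, facing the top of the image. I'm going above that end.

Call:
{"fn": "jog_arm", "kwargs": {"plan": [[[0,0,0],[-0.02,-0.006,0.03],0],[[0,0,0],[-0.04,-0.012,0.06],0],[[0,0,0],[-0.06,-0.0186,0.09],0],[[0,0,0],[-0.06,-0.0186,0.125],0],[[0,0,0],[-0.06,-0.0186,0.15],0],[[0,0,0],[-0.06,-0.0186,0.15],0],[[0,0,0],[-0.06,-0.0186,0.15],0],[[0,0,0],[-0.06,-0.0186,0.15],0]]}}

```text
clock: 2.15
position: [0.4889, -0.0456, 0.0828]
ee_rot: [0.099, 0.995, 0.0, 0.001]
ft_force: [-0.3, -0.2, -0.1]
grip_width: 0.002
grasp_force: 0.0
```

```bash
python3 look.py wrist2.png
```

```text
2.2 [ 0.4893 -0.0455  0.0832] [9.910e-02 9.951e-01 5.000e-04 1.300e-03] [ 0.1 -0.1 -0.2] cam [ 0.414 -0.031  0.226] [ 0.29 -0.06 -0.95]
red [285, 222, 34, 47, 810] [299. 236.] [ 0.4943 -0.0592  0.039 ]
green [367, 241, 39, 38, 1136] [386. 259.] [ 0.5206 -0.0025  0.0465]
blue [199, 241, 40, 39, 1162] [218. 260.] [ 0.4977 -0.1173  0.0465]
```

View pics/wrist2.png

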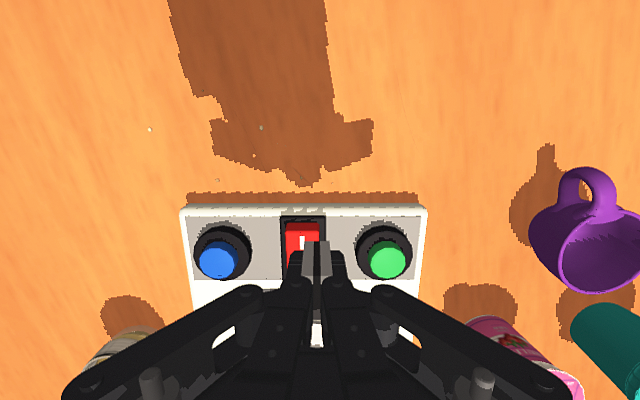

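The fingertip is 10 mm left of the rocker's centre line (rocker at (302,236), finger at (317,250)). I'm correcting that and descending to just above it.

Call:
{"fn": "jog_arm", "kwargs": {"plan": [[[0,0,0],[-0.001,-0.01,0],0],[[0,0,0],[-0.001,-0.01,0.012],0],[[0,0,0],[-0.001,-0.01,0.024],0],[[0,0,0],[-0.001,-0.01,0.033],0],[[0,0,0],[-0.001,-0.01,0.033],0],[[0,0,0],[-0.001,-0.01,0.033],0]]}}

```text
clock: 2.7
position: [0.4872, -0.056, 0.0487]
ee_rot: [0.099, 0.995, 0.0, 0.0]
ft_force: [0.1, 0.4, 0.2]
grip_width: 0.001
grasp_force: 0.0
```

Call:
{"fn": "jog_arm", "kwargs": {"plan": [[[0,0,0],[0,0,0.003],0],[[0,0,0],[0,0,0.006],0],[[0,0,0],[0,0,0.009],0],[[0,0,0],[0,0,0.011],0],[[0,0,0],[0,0,0.013],0],[[0,0,0],[0,0,0.014],0],[[0,0,0],[0,0,0.014],0]]}}

```text
clock: 3.28
position: [0.4871, -0.0555, 0.0356]
ee_rot: [0.099, 0.995, 0.001, -0.001]
ft_force: [-13.5, 1.6, 30.1]
grip_width: -0.001
grasp_force: 15.6
```

Call:
{"fn": "jog_arm", "kwargs": {"plan": [[[0,0,0],[0,0,0],0],[[0,0,0],[0,0,0],0],[[0,0,0],[0,0,0],0],[[0,0,0],[0,0,-0.01],0],[[0,0,0],[0,0,-0.03],0],[[0,0,0],[0,0,-0.06],0],[[0,0,0],[0.03,0,-0.08],0],[[0,0,0],[0.03,0,-0.08],0]]}}

```text
clock: 3.95
position: [0.4574, -0.0496, 0.1184]
ee_rot: [0.1, 0.995, 0.002, 0.003]
ft_force: [0.7, 0.8, -0.7]
grip_width: -0.001
grasp_force: 0.0
```

```bash
python3 look.py wrist3.png; python3 -c "
import cv2;i=cv2.imread('pics/wrist3.png')[180:330,170:450];cv2.imwrite('pics/w3c.png',cv2.resize(i,None,fx=2.8,fy=2.8,interpolation=2))"
```

```text
4.0 [ 0.458  -0.0491  0.1166] [0.0991 0.9951 0.0021 0.0023] [ 0.6 -0.3 -1.1] cam [ 0.381 -0.035  0.261] [ 0.3  -0.06 -0.95]
green [370, 254, 32, 31, 780] [385. 269.] [ 0.5202 -0.0025  0.0465]
blue [231, 255, 32, 31, 773] [246. 270.] [ 0.4972 -0.1178  0.0465]
```

View pics/w3c.png

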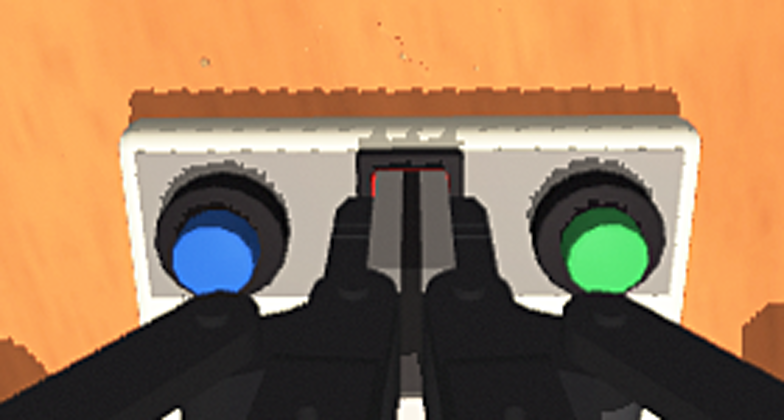

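The finger hides the rocker in this crop (red edge at (410,180)). I'm moving over to green and checking the rocker from there before pressing.

Call:
{"fn": "jog_arm", "kwargs": {"plan": [[[0,0,0],[-0.013,0.02,0],0],[[0,0,0],[-0.026,0.04,0],0],[[0,0,0],[-0.04,0.0595,0.01],0],[[0,0,0],[-0.053,0.0595,0.03],0],[[0,0,0],[-0.053,0.0595,0.05],0],[[0,0,0],[-0.053,0.0595,0.05],0],[[0,0,0],[-0.053,0.0595,0.05],0]]}}

```text
clock: 4.58
position: [0.5204, -0.0025, 0.0628]
ee_rot: [0.099, 0.995, -0.001, -0.002]
ft_force: [0.9, -0.2, -0.9]
grip_width: -0.005
grasp_force: 0.0
```

```bash
python3 look.py wrist4.png
python3 - <<'E'
from h import *
a=cv2.imread('pics/wrist4.png')[190:330,170:450];s=camera("scene");save(s,"scene4.png")
b=cv2.imread('pics/scene4.png')[190:260,260:400]
f=lambda i:cv2.resize(i,(560,280),interpolation=2)
cv2.imwrite('pics/c4.png',np.vstack([f(a),f(b)]))
E
```

```text
4.63 [ 0.5211 -0.0024  0.064 ] [ 9.95e-02  9.95e-01 -5.00e-04 -7.00e-04] [-0.3  0.2  0.6] cam [0.446 0.013 0.206] [ 0.29 -0.06 -0.96]
red [204, 203, 45, 74, 2858] [226. 240.] [ 0.5111 -0.0594  0.039 ]
green [298, 222, 42, 29, 753] [319. 235.] [5.159e-01 1.000e-04 4.650e-02]
green [194, 284, 50, 18, 562] [212. 291.] [ 0.5404 -0.0749  0.0465]
blue [102, 223, 51, 43, 1609] [127. 243.] [ 0.4984 -0.1157  0.0465]
```

View pics/c4.png

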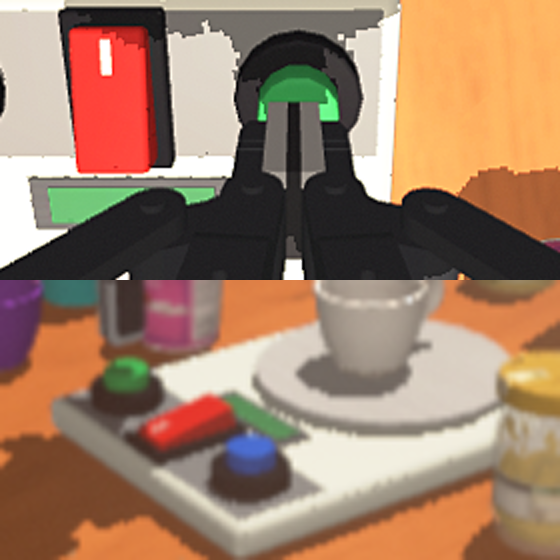

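The wrist half of the crop shows the rocker unoccluded at (110,95). The scene half doesn't show the gripper, so I'm checking that frame before relying on it.

Run:
```python
from h import *
s=camera("scene");save(s,"scene5.png");t=camera("top");save(t,"top5.png")
a=cv2.imread("pics/scene0.png");b=cv2.imread("pics/scene5.png")
print("diff",np.abs(a.astype(int)-cv2.imread("pics/scene4.png")).mean(),np.abs(a.astype(int)-b).mean())
f=lambda i,w,h:cv2.resize(i,(w,h),interpolation=2)
cv2.imwrite("pics/c5.png",np.vstack([np.hstack([f(b,400,250),f(cv2.imread("pics/top5.png"),400,250)]),np.hstack([f(i[195:255,270:366],400,250) for i in(a,b)])]))
```

```text
diff 8.771268229166667 8.76933203125
```

View pics/c5.png

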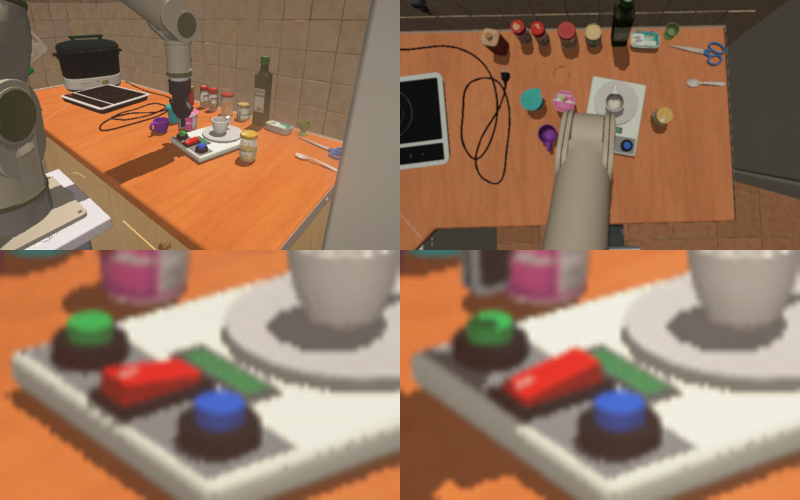

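The scene frame now shows the gripper poised just above the green button, tip at about (290,205). Comparing before and after, the rocker's near, white-line end is now down and its platter end is up. Pressing the green button next.

Call:
{"fn": "jog_arm", "kwargs": {"plan": [[[0,0,0],[0,0,0.006],0],[[0,0,0],[0,0,0.012],0],[[0,0,0],[0,0,0.016],0],[[0,0,0],[0,0,0.019],0],[[0,0,0],[0,0,0.022],0],[[0,0,0],[0,0,0.0235],0],[[0,0,0],[0,0,0.0235],0],[[0,0,0],[0,0,0.0235],0]]}}

```text
clock: 5.45
position: [0.5212, -0.0017, 0.0408]
ee_rot: [0.099, 0.995, 0.0, -0.0]
ft_force: [-2.0, 0.7, 4.2]
grip_width: 0.0
grasp_force: 2.4
```

Call:
{"fn": "jog_arm", "kwargs": {"plan": [[[0,0,0],[0,0,0.0007],0],[[0,0,0],[0,0,0.0007],0],[[0,0,0],[0,0,0.0007],0],[[0,0,0],[0,0,0.0007],0],[[0,0,0],[0,0,0.0007],0],[[0,0,0],[0,0,0.0007],0],[[0,0,0],[0,0,0.0007],0],[[0,0,0],[0,0,0.0007],0]]}}

```text
clock: 6.12
position: [0.5212, -0.0018, 0.0406]
ee_rot: [0.099, 0.995, 0.0, -0.0]
ft_force: [-5.1, 1.6, 11.1]
grip_width: -0.001
grasp_force: 5.6
```

Call:
{"fn": "jog_arm", "kwargs": {"plan": [[[0,0,0],[0,0,0],0],[[0,0,0],[0,0,0],0],[[0,0,0],[0,0,0],0],[[0,0,0],[0,0,0],0],[[0,0,0],[0,0,0],0],[[0,0,0],[0,0,0],0],[[0,0,0],[0,0,0],0],[[0,0,0],[0,0,0],0]]}}

```text
clock: 6.78
position: [0.5213, -0.0017, 0.0406]
ee_rot: [0.099, 0.995, 0.0, -0.0]
ft_force: [-4.8, 1.0, 11.6]
grip_width: 0.001
grasp_force: 5.6
```

Call:
{"fn": "jog_arm", "kwargs": {"plan": [[[0,0,0],[0,0,-0.01],0],[[0,0,0],[0,0,-0.03],0],[[0,0,0],[0,0,-0.06],0],[[0,0,0],[0.03,0,-0.08],0],[[0,0,0],[0.06,0,-0.1],0],[[0,0,0],[0.08,0,-0.12],0],[[0,0,0],[0.08,0,-0.12],0],[[0,0,0],[0.08,0,-0.12],0]]}}

```text
clock: 7.45
position: [0.4434, 0.0145, 0.1615]
ee_rot: [0.099, 0.995, 0.002, 0.001]
ft_force: [0.4, 1.3, 1.0]
grip_width: -0.001
grasp_force: 0.0
```

```bash
python3 look.py wrist6.png
python3 - <<'E'
from h import *
s=camera("scene");save(s,"scene6.png")
cv2.imwrite("pics/c6.png",np.vstack([cv2.resize(cv2.imread("pics/scene6.png")[160:260,250:410],(480,300)),cv2.resize(cv2.imread("pics/wrist6.png"),(480,300))]))
E
```

```text
7.5 [0.4435 0.0142 0.1605] [9.900e-02 9.951e-01 8.000e-04 8.000e-04] [0.9 0.6 0.3] cam [0.368 0.029 0.305] [ 0.3  -0.06 -0.95]
red [246, 246, 26, 46, 963] [259. 267.] [ 0.5096 -0.059   0.039 ]
blue [186, 258, 28, 26, 568] [200. 271.] [ 0.4975 -0.1167  0.0465]
```

View pics/c6.png

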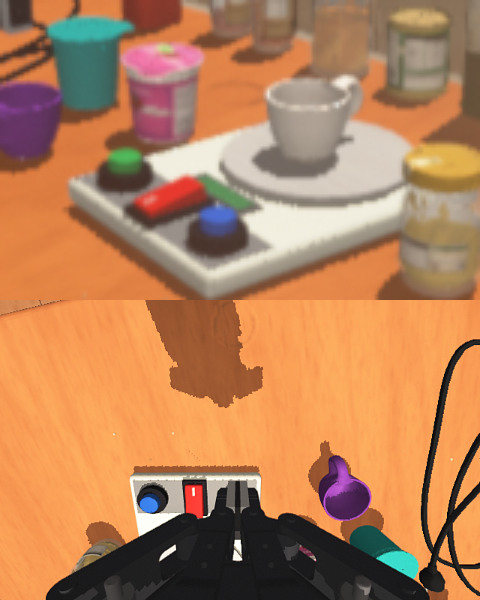

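The green (125,158) and blue (218,220) buttons are up, and the rocker (170,198) is tipped to on. The mug (310,120), tub (163,90) and jar (440,215) stand where they were, and the arm is clear.

```bash
python3 -c "
from workcell import *
print(hand_in())"
```

```text
the job is handed in; nothing more can be done
None
```

I tipped the red rocker to on, then held the green button fully down for over a second and let it go. The blue button, mug, tub and jar were left alone. The job is handed in, and the hand-in gave no verdict.

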